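# Dry a wet reel at the boathouse blower

## Robot

A 7-joint arm with a two-finger parallel gripper is mounted at the origin on the work surface. World frame = base frame: x ahead of the robot, y to its left, z up, the work surface at z = 0. Lengths are in m, angles in rad, forces in N, time in s.
With the tool pointing down it reaches from about 0.4 to 0.85 m from the base axis. Payload 10.4 kg.
Tool frame: the origin (TCP) lies at the very end of the fingers, on their centre line; the grasp point (between the pads) lies r.tcp_to_grasp behind it (r.tcp_to_grasp is the distance from the TCP to the grasp point, in m); z points along the fingers, y is the line along which they close (so a half turn about z gives the same grasp; the last joint's range is limited). The gripper opens to 87 mm and grips with 3 to 60 N. Pads are 19 mm wide; open, the fingers measure 117 mm over their backs; the gripper's body (75 mm by 190 mm) begins 51 mm behind the grasp point.
Start: joints at [1.112, 0.332, -0.065, 1.46, 0.022, 1.35, -0.088], TCP at [0.264, -0.567, 0.223] pointing down, gripper open.
Joint ranges: [-2.6, 2.6], [-0.5, 2.12], [-1.47, 1.34], [0.16, 2.42], [-1.27, 4.41], [0.06, 2.06], [-2.6, 2.6]. Speed limits (rad/s): [2.22, 2.22, 2.79, 2.79, 3.14, 3.14, 3.14].

## Interface

Orientations are given as a unit quaternion [x, y, z, w].
In Python, from bench import monitor, cams, ticket, r gives the robot as it stands.
- The arm moves only by the shell command python3 -m crank 'ROWS' [OPENING] [FORCE]. ROWS is a JSON object whose one key "steps" holds a list of rows, each a list of 2 entries, a list of its own where there are three numbers: the shift along the world's x, y, z in units of 25 mm (1.0 is 25 mm), then the turn, a rotation vector about the world's x, y, z in units of 5 degrees (1.0 is 5 degrees). In form: {"steps": [[[x, y, z], [ax, ay, az]], ...]}. A call has 1 to 10 rows; each row shifts and turns the commanded pose from where the row before left it; what a row does not reach is not made up. A row lasts 1/12 s, in which the tool goes at most 41.7 mm and 7.16 degrees, less where a joint would pass 70% of its speed; a pose out of reach is approached as far as the arm can. A call is refused whole if a number of a shift passes 1 or a number of a turn 1, either way. A call with a gripper value outside its range is refused whole. OPENING is the finger opening in mm, from 0 to 87, set as the call begins (- or left out, the last holds). The fingers move at their own pace and stop on an object; FORCE is the grip in N (left out, the last holds). Time passes only in rows, so rows that do not move let the fingers close. It gives the time, the measured TCP pose, the force, the opening and the grip force at its end, in the units of the state.
- monitor.read_state(): the state, without advancing time (a new reading comes with each control period).
- cams.camera(name): name is "scene" or "side" or "wrist"; returns a dict with "pixels" (480x640x3 uint8, blue, green, red), "z_map" (480x640 float32, m along the optical axis (not along the pixel's ray), 0 where there is no reading), "vfov" (degrees; the focal length in pixels is half the picture's height over the tangent of half this angle, whatever the lens; pixels are square), "cx", "cy" (the principal point, pixels), "T" (4x4, takes a point from camera to world coordinates). Camera axes: x right, y up, looking along -z (the intrinsics and any distortion apply to the point x, -y, -z); pixel columns grow to the right and rows downward; lengths in m; the calibration is good to about 2 mm. A picture is of the moment at which its call begins.
- ticket.close_job(): hands the job in; it is judged then, once.
The state is a dict: "time": time; "joint_positions": joint angles; "joint_vel": joint speeds; "joint_torque": joint torques, N m; "ee_pos": TCP position; "eef_rot": TCP orientation; "ft_force": force on the tool from outside, world axes, zero at the start; "torque": the same for the moment, N m; "width": finger opening in m; "grip_force": force on a finger pad.
Only numpy, scipy, OpenCV 4.12 (cv2) and the standard library are available. Lean on these libraries where they do the work, as an engineer would, in place of code of your own. Each camera call takes 0.05 s, during which the arm holds its last target. There are 200 camera calls.

## Task

Take the reel carrier by its wooden grip and hook it over the horizontal rail on the half of the rail away from the blower, then slide it along the rail until it hangs centred in front of the blower's nozzle, and let go of it. Then press the blower's dead-man plunger half-way down (10 mm of its 20 mm travel) with the fingertips and keep holding it there: the job finishes while you hold it, with the carrier still hanging at the nozzle. Leave the jar, lure case, bucket lid and bobber as they are.

Things in the scene. Friction and masses are not known exactly. Their poses are not given: they have to be found in the camera images.
- carrier: Loose aluminium reel carrier, 0.28-0.46 kg, standing upright. Origin: centre of its underside; z up, x towards the open side of its hook, y along the rail once it hangs. Tray 70 mm (x) by 80 mm (y), 22 mm high, holding a small reel (top 52 mm above the underside). A flat stem, 30 mm wide (y), 4 mm thick, rises at x = -16 mm to the hook; a wooden grip stands on the hook.
- carrier_grip (a point): Centre of the wooden grip of the carrier, 167 mm above its underside. The grip is a block 30 mm (carrier x) by 14 mm (carrier y) from 136 to 186 mm above the underside; pinch it across its 14 mm from above.
- carrier_hook (a point): Inner peak of the hook, an upside-down V, 135 mm above the carrier's underside, x = 0. A lip at x = +14 to +18 mm ends 104 mm above the underside; throat between stem and lip 28 mm. Hook on: with the lip's end above the rail, move along carrier +x so that the rail passes between lip and reel to under the V, then lower. Hanging, this point is about 8 mm above the rail's centre line.
- rail_stand: Fixed steel stand with a horizontal rail. Origin on the shelf under the rail's middle; y along the rail, x across it away from the robot, z up. Rail: round bar, 12 mm diameter, centre line 220 mm up, y = -210 to +210 mm, on 16 mm posts at y = -200 and +200 mm, not higher than the rail. The hook goes on from the robot's side (-x).
- rail_mid (a point): Middle of the rail, on its centre line, with the axes of the rail stand.
- blower: Fixed grey blower, 100 by 90 mm and 178 mm high, standing behind the rail (+x side) by one half of the rail, left or right. Origin: centre of its underside; its axes are parallel to the rail stand's (y along the rail); its nozzle faces -x, to the rail.
- nozzle (a point): Centre of the mouth of the blower's nozzle (30 mm diameter, 125 mm above the shelf), 70 mm behind the rail. The carrier hangs right when its hook is level with this point along the rail.
- control_box: Fixed grey dead-man control box of the blower, 80 by 80 by 55 mm high, standing on the shelf in front of the rail, left or right. Origin: centre of its underside, z up. The black plunger sticks up from its middle.
- plunger_top (a point): Centre of the flat top of the black mushroom plunger (44 mm diameter, cap 9 mm thick), 100 mm above the shelf when released. It moves straight down when pressed, 90 mm above the shelf when half-way.
- plunger (a joint): Travel of the plunger in m: 0 released, 0.020 fully down. Sprung: about 3 N to start it, 6 N half-way, 9 N fully down; springs back up when let go.
- jar: Bystander: glass jar, 60 mm diameter, 100 mm high, behind the rail by the half without the blower. Origin: centre of its underside, z up.
- lure_case: Bystander: two stacked clear lure cases (one piece), 100 by 160 by 62 mm high, to the left on the shelf. Origin: centre of the underside, z up.
- bucket_lid: Bystander: red enamel bucket lid, 200 mm diameter, 36 mm high with its knob, to the right on the shelf. Origin: centre of the underside, z up.
- bobber: Bystander: green plastic bobber, 44 mm diameter, 55 mm high, standing to the left, beyond the lure case. Origin: centre of its underside, z up.
Not all that is in view belongs to the job. What is shaped like the carrier but orange or red is not meant.

How it is judged:
On the way, in this order (a step that is already met when the one before it is completed fails the run):
1. the carrier is hooked over the rail on the half away from the blower (z of carrier_hook in the frame of rail_mid between 0.002 and 0.017 m and x of carrier_hook in the frame of rail_mid between -0.013 and 0.013 m and angle between carrier's own z axis and vertical below 0.25 rad and (y of carrier_hook in the frame of nozzle above 0.065 m or y of carrier_hook in the frame of nozzle below -0.065 m)), for 0.1 s.
2. still on the rail, it slides towards the nozzle (z of carrier_hook in the frame of rail_mid between 0.002 and 0.017 m and x of carrier_hook in the frame of rail_mid between -0.013 and 0.013 m and angle between carrier's own z axis and vertical below 0.25 rad and (y of carrier_hook in the frame of nozzle between 0.025 and 0.06 m or y of carrier_hook in the frame of nozzle between -0.06 and -0.025 m)).
3. it hangs on the rail centred before the nozzle, let go (z of carrier_hook in the frame of rail_mid between 0.002 and 0.017 m and x of carrier_hook in the frame of rail_mid between -0.013 and 0.013 m and angle between carrier's own z axis and vertical below 0.25 rad and y of carrier_hook in the frame of nozzle between -0.014 and 0.014 m and contact force between carrier and rail_stand above 1 N and contact force between the fingers and carrier below 0.05 N), for 0.3 s.
At the end, for the whole second after the job is handed in: The plunger is held still by the fingertips at 10 mm of travel, give or take 3.5 mm, while the carrier hangs at rest on the rail, upright, untouched by the fingers, within 14 mm of the nozzle's centre along the rail (all of step 3 and linear speed of carrier below 0.03 m/s and value of joint plunger between 0.0065 and 0.0135 m and velocity of joint plunger between -0.01 and 0.01 m/s and contact force between the fingers and control_box above 1.5 N); the arm keeps its last pose, push and grip.
It fails at once if the jar is pushed more than 30 mm or tipped over (distance of jar from where it was at the start of the episode above 0.03 m or angle between jar's own z axis and vertical above 0.5 rad).
It fails at once if the lure case is pushed more than 30 mm or tipped over (distance of lure_case from where it was at the start of the episode above 0.03 m or angle between lure_case's own z axis and vertical above 0.5 rad).
It fails at once if the bucket lid is pushed more than 30 mm or tipped over (distance of bucket_lid from where it was at the start of the episode above 0.03 m or angle between bucket_lid's own z axis and vertical above 0.5 rad).
It fails at once if the bobber is pushed more than 30 mm or tipped over (distance of bobber from where it was at the start of the episode above 0.03 m or angle between bobber's own z axis and vertical above 0.5 rad).
It also fails if it takes over 64 s, if anything falls off the work surface, if the arm or the gripper's body presses on something with over 40 N, if the wrist force passes 120 N, or if a joint passes its speed limit or range.

## Working session

There is one attempt and no reset: what is moved stays moved. The work goes in short steps, Python scripts to look and compute and a shell command to move; the robot and the scene stay as the last step left them, time stands still between calls to the robot, and variables do not carry over. Pictures are saved under pics/ and viewed, at most 10 in all, crops included, and the job is handed in when it is done.

```bash
ls; mkdir -p pics; cat > h.py <<'E'
import numpy as np, cv2
from bench import monitor, cams, ticket, r
def cloud(c):
    z=c["z_map"]; f=240/np.tan(np.radians(c["vfov"])/2)
    v,u=np.mgrid[0:480,0:640]
    P=np.stack([(u-c["cx"])/f*z,-(v-c["cy"])/f*z,-z,np.ones_like(z)],-1)
    W=P@np.array(c["T"]).T
    W=W[...,:3]; W[z<=0]=np.nan
    return W
E
python3 - <<'E'
from h import *
print(r.tcp_to_grasp, monitor.read_state())
for n in ("scene","side"):
    c=cams.camera(n); cv2.imwrite(f"pics/{n}0.png",c["pixels"]); np.save(f"{n}0.npy",cloud(c)); print({k:v for k,v in c.items() if k not in("pixels","z_map")})
E
```

```text
pics
0.0187 {'time': 0.0, 'joint_positions': array([ 1.11238534,  0.33287175, -0.06467272,  1.46092109,  0.02158301,
        1.34989107, -0.08848527]), 'joint_vel': array([ 0.00038982,  0.00157955,  0.00082355,  0.00034744, -0.00077541,
       -0.00016783,  0.00156041]), 'joint_torque': array([-7.21132510e-04, -6.23257899e+01,  2.42493051e-02, -3.89899242e+01,
       -6.13353588e-02,  3.97680828e-02,  1.67797639e-04]), 'ee_pos': array([ 0.26366801, -0.56624583,  0.2217636 ]), 'eef_rot': array([ 9.76351531e-01,  2.16187883e-01, -1.78277191e-04, -6.75213080e-04]), 'ft_force': array([ 0.13989401, -0.4672877 , -0.47887554]), 'torque': array([-0.03102279, -0.0026092 , -0.01232313]), 'grip_force': 0.0, 'width': 0.08668813680544521}
{'vfov': 44.27686740177745, 'cx': 323.6188371906818, 'cy': 242.99990660670716, 'T': array([[ 0.71333926, -0.43629245,  0.54844872,  1.39324059],
       [ 0.70056728,  0.46489546, -0.5413665 , -0.83331103],
       [-0.0187772 ,  0.77040321,  0.6372804 ,  1.11982975],
       [ 0.        ,  0.        ,  0.        ,  1.        ]])}
{'vfov': 56.71214855717555, 'cx': 316.82793399006, 'cy': 228.24377196808885, 'T': array([[-9.70326658e-01,  1.70654882e-01, -1.71298242e-01,
         3.76937559e-01],
       [-2.41797383e-01, -6.83514745e-01,  6.88724632e-01,
         7.39005574e-01],
       [ 4.49346563e-04,  7.09707337e-01,  7.04496482e-01,
         9.38167528e-01],
       [ 0.00000000e+00,  0.00000000e+00,  0.00000000e+00,
         1.00000000e+00]])}
```

View pics/scene0.png

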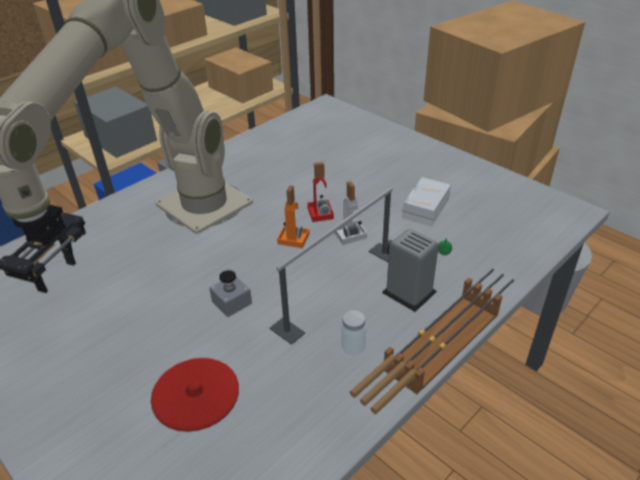

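View pics/side0.png

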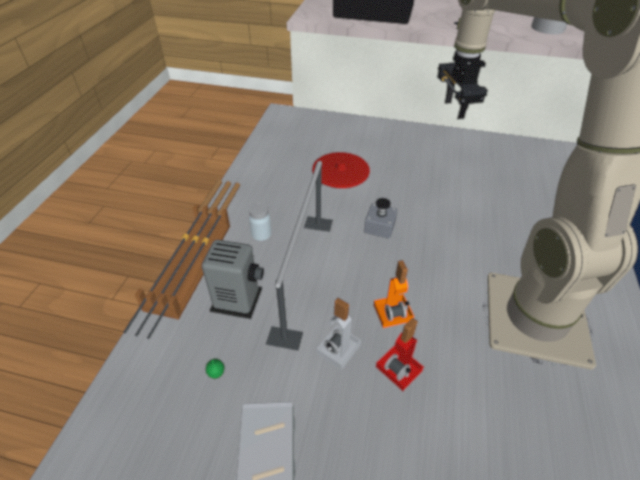

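The scene view shows the silver carrier at (350,215), the blower at (410,265) by the left half of the rail, and the control box at (230,292). The side view puts the carrier at (340,330), with its orange and red look-alikes to its right.

```bash
python3 - <<'E'
from h import *
np.set_printoptions(precision=4,suppress=True)
S=np.load("scene0.npy"); D=np.load("side0.npy")
ims={n:cv2.imread(f"pics/{n}0.png") for n in("scene","side")}
def box(n,W,u0,u1,v0,v1,z0,z1,lab,col=None):
    P=W[v0:v1,u0:u1].reshape(-1,3); m=(P[:,2]>z0)&(P[:,2]<z1)
    if col: 
        h=cv2.cvtColor(ims[n],cv2.COLOR_BGR2HSV)[v0:v1,u0:u1].reshape(-1,3); m&=col(h)
    P=P[m]; print(lab,n,len(P),"med",np.median(P,0),"lo",np.percentile(P,3,0),"hi",np.percentile(P,97,0)); return P
wood=lambda h:(h[:,0]<20)&(h[:,1]>90)
box("side",D,328,352,292,325,.1,.25,"grip",wood)
box("scene",S,340,360,176,206,.1,.25,"grip",wood)
print("side surfaces");box("side",D,318,362,328,365,.005,.06,"tray"); 
box("scene",S,330,370,210,245,.005,.06,"tray")
a=box("side",D,275,325,155,290,.2,.24,"rail"); b=box("scene",S,280,395,185,270,.2,.24,"rail")
for P in(a,b):
    P=P[(P[:,0]>.4)]
    m=P.mean(0);_,_,V=np.linalg.svd(P-m);d=V[0]*np.sign(V[0][1]);t=(P-m)@d
    print("railfit",m,d,m+d*t.min(),m+d*t.max(), len(P))
box("side",D,200,270,235,300,.165,.19,"blowtop");box("scene",S,380,445,225,260,.165,.19,"blowtop")
box("side",D,240,270,255,290,.1,.15,"nozz")
box("side",D,360,400,190,240,.094,.11,"plunger");box("scene",S,210,255,260,315,.094,.11,"plunger")
box("side",D,360,400,190,240,.045,.06,"box");box("scene",S,210,255,260,315,.045,.06,"box")
box("side",D,370,425,255,300,.1,.25,"orange grip",wood);box("side",D,385,425,310,350,.1,.25,"redgrip")
for n,W,u,v in(("side",D,(270,375),(320,420)),): pass
cv2.imwrite("pics/crop.png",np.hstack([cv2.resize(ims["side"][285:375,300:430],None,fx=3,fy=3,interpolation=2),cv2.resize(ims["scene"][150:240,270:370],None,fx=3,fy=3,interpolation=2)]))
E
```

```text
grip side 215 med [0.4575 0.2076 0.1744] lo [0.445  0.1973 0.1464] hi [0.4708 0.2135 0.188 ]
grip scene 93 med [0.4677 0.1936 0.1675] lo [0.4531 0.1888 0.1425] hi [0.4743 0.2022 0.1884]
side surfaces
tray side 779 med [0.4629 0.2106 0.0225] lo [0.4176 0.169  0.0055] hi [0.4985 0.2444 0.052 ]
tray scene 509 med [0.4726 0.1985 0.0208] lo [0.3642 0.1547 0.0058] hi [0.5011 0.2452 0.0465]
rail side 717 med [0.5955 0.063  0.2252] lo [ 0.5849 -0.1896  0.2091] hi [0.6073 0.2152 0.2284]
rail scene 699 med [ 0.6005 -0.0099  0.2238] lo [ 0.5891 -0.1935  0.2123] hi [0.6104 0.2055 0.2289]
railfit [0.5956 0.0452 0.2244] [-0.0399  0.9992 -0.0048] [ 0.6055 -0.2039  0.2256] [0.5886 0.2217 0.2235] 717
railfit [ 0.6003 -0.0013  0.2229] [-0.0394  0.9992 -0.0075] [ 0.6082 -0.2017  0.2244] [0.5916 0.2209 0.2212] 699
blowtop side 1319 med [0.7386 0.1364 0.1778] lo [0.6957 0.0902 0.1671] hi [0.7861 0.171  0.1814]
blowtop scene 954 med [0.7492 0.117  0.1769] lo [0.7007 0.0816 0.167 ] hi [0.7912 0.1628 0.1815]
nozz side 390 med [0.6851 0.1369 0.1356] lo [0.6632 0.1021 0.1081] hi [0.6988 0.1682 0.1481]
plunger side 142 med [ 0.425  -0.2218  0.1006] lo [ 0.4055 -0.2451  0.0959] hi [ 0.4443 -0.2045  0.1035]
plunger scene 175 med [ 0.4277 -0.2287  0.0997] lo [ 0.4051 -0.247   0.0951] hi [ 0.4466 -0.2099  0.1041]
box side 456 med [ 0.4217 -0.2102  0.0554] lo [ 0.3867 -0.2583  0.0469] hi [ 0.4627 -0.1843  0.059 ]
box scene 576 med [ 0.4385 -0.2388  0.0542] lo [ 0.3891 -0.2681  0.0463] hi [ 0.4662 -0.1924  0.0592]
orange grip side 376 med [0.3476 0.0807 0.1386] lo [0.3301 0.0616 0.1059] hi [0.3656 0.0906 0.1878]
redgrip side 454 med [0.3183 0.2267 0.1461] lo [0.2984 0.2094 0.1077] hi [0.3352 0.2359 0.1876]
```

View pics/crop.png

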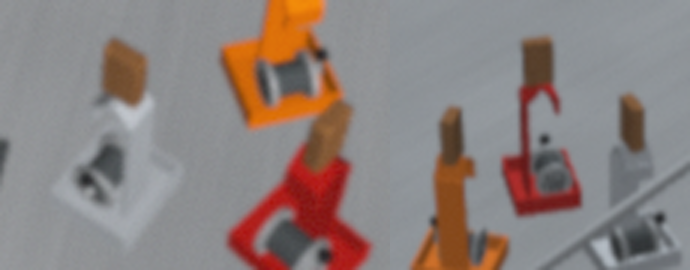

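The crop confirms that the silver carrier stands with its stem on the robot's side and its reel and hook opening towards +x, slightly yawed. Next I fit the yaw and positions.

```bash
python3 - <<'E'
from h import *
np.set_printoptions(precision=4,suppress=True)
A=np.vstack([np.load("scene0.npy").reshape(-1,3),np.load("side0.npy").reshape(-1,3)]); A=A[~np.isnan(A[:,0])]
def sel(x,y,z): return A[(A[:,0]>x[0])&(A[:,0]<x[1])&(A[:,1]>y[0])&(A[:,1]<y[1])&(A[:,2]>z[0])&(A[:,2]<z[1])]
def rect(l,P): 
    (c,s,a)=cv2.minAreaRect(P[:,:2].astype(np.float32)); print(l,len(P),np.array(c),np.array(s),a, "med",np.median(P,0))
P=sel((.39,.53),(.13,.28),(.012,.03)); rect("tray",P)
for z0 in(.012,.016,.02): rect(" t",sel((.39,.53),(.13,.28),(z0,.028)))
G=sel((.43,.5),(.17,.24),(.14,.195)); rect("grip",G); rect("griptop",sel((.43,.5),(.17,.24),(.18,.195)))
rect("stem",sel((.40,.5),(.15,.26),(.06,.1)))
rect("blow",sel((.66,.84),(.04,.22),(.15,.19)));rect("blowtop",sel((.68,.84),(.04,.22),(.172,.19)))
rect("nozzle",sel((.64,.68),(.05,.22),(.1,.15)))
rect("plung",sel((.38,.48),(-.28,-.17),(.094,.11)));rect("box",sel((.35,.5),(-.3,-.15),(.045,.06)))
rect("jar",sel((.62,.8),(-.2,.0),(.03,.105)))
E
```

```text
tray 631 [0.46   0.2005] [0.0838 0.0788] 66.5919189453125 med [0.4693 0.2064 0.0209]
 t 587 [0.46   0.2005] [0.0838 0.0788] 66.5919189453125 med [0.47   0.2063 0.0205]
 t 465 [0.4597 0.2004] [0.084  0.0775] 67.21139526367188 med [0.4698 0.2056 0.0215]
 t 309 [0.46   0.2012] [0.0824 0.073 ] 66.77552032470703 med [0.4668 0.2063 0.0227]
grip 400 [0.4619 0.2031] [0.0259 0.0352] 57.86787033081055 med [0.46   0.2041 0.1702]
griptop 138 [0.46   0.2009] [0.0175 0.0334] 64.83332824707031 med [0.4593 0.2026 0.186 ]
stem 155 [0.4425 0.208 ] [0.0338 0.016 ] 76.2515640258789 med [0.4427 0.2062 0.0788]
blow 2740 [0.7437 0.1258] [0.1023 0.0988] 3.763062000274658 med [0.7435 0.1285 0.1766]
blowtop 1985 [0.7444 0.1255] [0.0994 0.0925] 2.657439947128296 med [0.7435 0.1278 0.1779]
nozzle 200 [0.6708 0.1243] [0.0447 0.0176] 88.65689086914062 med [0.6701 0.126  0.1352]
plung 317 [ 0.4258 -0.2267] [0.0435 0.0455] 52.35520935058594 med [ 0.4261 -0.226   0.1   ]
box 1035 [ 0.4256 -0.2256] [0.0858 0.0893] 84.73802185058594 med [ 0.4339 -0.2267  0.0548]
jar 1361 [ 0.7593 -0.115 ] [0.0609 0.0649] 26.694913864135742 med [ 0.7627 -0.1155  0.0787]
```

```bash
python3 -m crank '{"steps":[[[0.8,1,0.4],[0,0,0.9]],[[0.8,1,0.4],[0,0,0.9]],[[0.8,1,0.4],[0,0,0.9]],[[0.8,1,0.4],[0,0,0.9]],[[0.8,1,0.4],[0,0,0.9]],[[0.8,1,0.4],[0,0,0.9]],[[0.8,1,0.4],[0,0,0.9]],[[0.8,1,0.4],[0,0,0.9]],[[0.8,1,0],[0,0,0.9]],[[0.6,1,0],[0,0,0.9]]]}' 87 30
python3 -m crank '{"steps":[[[0,1,0],[0,0,0.9]],[[0,1,0],[0,0,0.9]],[[0,1,0],[0,0,0.9]],[[0,1,0],[0,0,0.9]],[[0,1,0],[0,0,0.9]],[[0,1,0],[0,0,0.9]],[[0,1,0],[0,0,0.9]],[[0,1,0],[0,0,0.9]],[[0,1,0],[0,0,0.9]],[[0,1,0],[0,0,0.9]]]}'
cat >> h.py <<'E'
from scipy.spatial.transform import Rotation as R
def st():
    s=monitor.read_state(); M=R.from_quat(s["eef_rot"]).as_matrix()
    print("t",round(s["time"],2),"pos",s["ee_pos"].round(4),"ycl",np.degrees(np.arctan2(M[1,1],M[0,1])).round(1),"z",M[:,2].round(3),"F",s["ft_force"].round(1),"w",round(s["width"],4),"g",round(s["grip_force"],1),"j",s["joint_positions"].round(2))
E
python3 -c "from h import *;st()"
```

```text
time: 0.93
ee_pos: [0.4603, -0.3149, 0.3029]
eef_rot: [0.818, 0.575, 0.0, 0.0]
ft_force: [-0.2, 0.4, -0.3]
width: 0.0866
grip_force: 0.0
time: 1.77
ee_pos: [0.4585, -0.0654, 0.3023]
eef_rot: [0.536, 0.844, -0.0, -0.0]
ft_force: [0.5, -0.9, 0.3]
width: 0.0872
grip_force: 0.0
t 1.77 pos [ 0.4585 -0.0654  0.3023] ycl 25.2 z [-0. -0. -1.] F [ 0.5 -0.9  0.3] w 0.0872 g 0.0 j [ 0.64 -0.04 -0.57  1.71 -0.02  1.46  0.51]
```

```bash
python3 -m crank '{"steps":[[[0,1,0],[0,0,0.8]],[[0,1,0],[0,0,0.8]],[[0,1,0],[0,0,0.8]],[[0,1,0],[0,0,0.8]],[[0,1,0],[0,0,0.8]],[[0,1,0],[0,0,0.8]],[[0,1,0],[0,0,0.8]],[[0,1,0],[0,0,0.8]],[[0,1,0],[0,0,0.9]],[[0,1,0],[0,0,0.9]]]}'
python3 -m crank '{"steps":[[[0.1,0.7,0],[0,0,0]],[[0,0,0],[0,0,0]],[[0,0,0],[0,0,0]]]}'
python3 - <<'E'
from h import *
np.set_printoptions(precision=4,suppress=True)
st(); c=cams.camera("wrist"); cv2.imwrite("pics/w1.png",c["pixels"]); W=cloud(c)
P=W.reshape(-1,3); 
for z0,z1 in((.175,.2),(.012,.03)):
    Q=P[(abs(P[:,0]-.46)<.06)&(abs(P[:,1]-.2)<.06)&(P[:,2]>z0)&(P[:,2]<z1)]
    if len(Q): print(len(Q),np.median(Q,0),cv2.minAreaRect(Q[:,:2].astype(np.float32)))
E
```

```text
time: 2.6
ee_pos: [0.4586, 0.1845, 0.3024]
eef_rot: [0.206, 0.978, -0.0, -0.0]
ft_force: [0.2, -0.4, 0.7]
width: 0.087
grip_force: 0.0
time: 2.85
ee_pos: [0.461, 0.2014, 0.3022]
eef_rot: [0.207, 0.978, 0.0, -0.001]
ft_force: [-0.5, -0.9, 0.0]
width: 0.087
grip_force: 0.0
t 2.85 pos [0.461  0.2014 0.3022] ycl 66.1 z [-0.001  0.    -1.   ] F [-0.5 -0.9  0. ] w 0.087 g 0.0 j [ 0.32  0.1  -0.87  1.61  0.07  1.47  0.6 ]
902 [0.4582 0.204  0.1868] ((0.45933496952056885, 0.203525111079216), (0.013931036926805973, 0.030374204739928246), 66.24310302734375)
993 [0.4482 0.2135 0.0227] ((0.45931005477905273, 0.20351946353912354), (0.08011113107204437, 0.06979092210531235), 67.0805435180664)
```

View pics/w1.png

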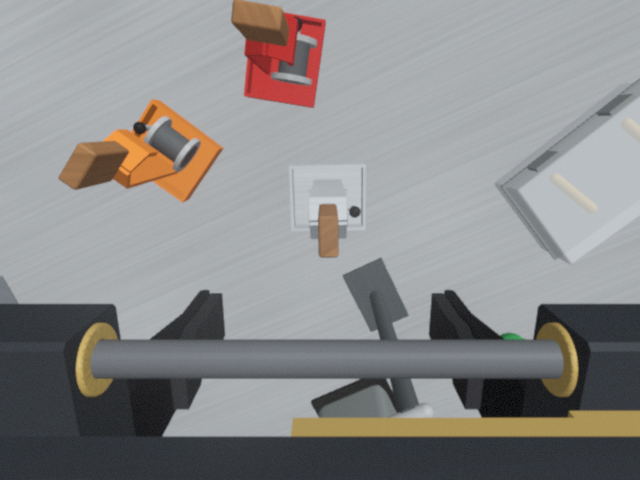

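The wrist view shows the silver carrier and its grip at (328,230), between the fingers' line. The wrist fit gives (0.4593, 0.2035) with closing direction 66.5°, so I descend and grip.

```bash
python3 -m crank '{"steps":[[[-0.07,0.08,-0.8],[0,0,0.1]],[[0,0,-0.8],[0,0,0]],[[0,0,-0.8],[0,0,0]],[[0,0,-0.8],[0,0,0]],[[0,0,-0.8],[0,0,0]],[[0,0,-0.8],[0,0,0]],[[0,0,-0.8],[0,0,0]],[[0,0,-0.56],[0,0,0]],[[0,0,0],[0,0,0]],[[0,0,0],[0,0,0]]]}'
python3 -m crank '{"steps":[[[0,0,0],[0,0,0]],[[0,0,0],[0,0,0]],[[0,0,0],[0,0,0]],[[0,0,0],[0,0,0]],[[0,0,0],[0,0,0]],[[0,0,0],[0,0,0]],[[0,0,0],[0,0,0]],[[0,0,0],[0,0,0]]]}' 0 40
python3 -c "from h import *;st()"
```

```text
time: 3.73
ee_pos: [0.4596, 0.2016, 0.1484]
eef_rot: [0.205, 0.979, -0.0, -0.0]
ft_force: [0.5, 0.5, 1.2]
width: 0.0867
grip_force: 0.0
time: 4.4
ee_pos: [0.4596, 0.2029, 0.1486]
eef_rot: [0.204, 0.979, 0.0, 0.0]
ft_force: [0.2, -0.1, 0.2]
width: 0.0419
grip_force: 0.0
t 4.4 pos [0.4596 0.2029 0.1486] ycl 66.5 z [ 0.  0. -1.] F [ 0.2 -0.1  0.2] w 0.0419 g 0.0 j [ 0.28  0.21 -0.86  1.84  0.18  1.17  0.52]
```

Fingers are slow (~68 mm/s), so I keep closing.

```bash
python3 -m crank '{"steps":[[[0,0,0],[0,0,0]],[[0,0,0],[0,0,0]],[[0,0,0],[0,0,0]],[[0,0,0],[0,0,0]],[[0,0,0],[0,0,0]],[[0,0,0],[0,0,0]],[[0,0,0],[0,0,0]],[[0,0,0],[0,0,0]]]}'
python3 -c "from h import *;st()"
```

```text
time: 5.07
ee_pos: [0.4596, 0.2029, 0.1485]
eef_rot: [0.204, 0.979, 0.0, -0.0]
ft_force: [0.0, -0.4, -1.0]
width: 0.0137
grip_force: 40.0
t 5.07 pos [0.4596 0.2029 0.1485] ycl 66.5 z [ 0.  0. -1.] F [ 0.  -0.4 -1. ] w 0.0137 g 40.0 j [ 0.28  0.21 -0.86  1.84  0.18  1.17  0.52]
```

```bash
python3 -m crank '{"steps":[[[0,0,0.4],[0,0,0]],[[0,0,0.8],[0,0,0]],[[0,0,0.8],[0,0,0]],[[0,0,0.8],[0,0,0]],[[0,0,0.8],[0,0,0]],[[0,0,0.8],[0,0,0]],[[0,0,0.8],[0,0,0]],[[0,0,0.4],[0,0,0]],[[0,-0.5,0],[0,0,0.4]],[[0,-0.8,0],[0,0,0.7]]]}'
python3 -m crank '{"steps":[[[0.2,-1,0],[0,0,0.7]],[[0.2,-1,0],[0,0,0.7]],[[0.2,-1,0],[0,0,0.7]],[[0.2,-1,0],[0,0,0.7]],[[0.2,-1,0],[0,0,0.7]],[[0.2,-1,0],[0,0,0.56]],[[0.2,-1,0],[0,0,0]],[[0.2,-1,0],[0,0,0]],[[0,0,0],[0,0,0]],[[0,0,0],[0,0,0]]]}'
python3 - <<'E'
from h import *
np.set_printoptions(precision=4,suppress=True)
st(); ims=[]
for n in("scene","side"):
    c=cams.camera(n); W=cloud(c); ims.append(c["pixels"]); P=W.reshape(-1,3)
    np.save(n+"1.npy",W)
    Q=P[(abs(P[:,1]+.03)<.06)&(P[:,0]>.44)&(P[:,0]<.575)]
    for l,z0,z1 in(("tray",.145,.17),("stem",.2,.24),("reel",.175,.2),):
        q=Q[(Q[:,2]>z0)&(Q[:,2]<z1)]
        if len(q)>5: print(n,l,len(q),np.median(q,0),cv2.minAreaRect(q[:,:2].astype(np.float32)))
cv2.imwrite("pics/h1.png",np.hstack([cv2.resize(ims[0][110:310,210:410],(400,400)),cv2.resize(ims[1][150:350,230:430],(400,400))]))
E
```

```text
time: 5.9
ee_pos: [0.4591, 0.1722, 0.2892]
eef_rot: [0.154, 0.988, 0.001, 0.0]
ft_force: [-0.5, 0.2, -2.9]
width: 0.0133
grip_force: 40.1
time: 6.73
ee_pos: [0.4994, -0.031, 0.2881]
eef_rot: [-0.018, 1.0, 0.0, -0.001]
ft_force: [-0.3, 0.6, -2.4]
width: 0.0139
grip_force: 40.1
t 6.73 pos [ 0.4994 -0.031   0.2881] ycl 92.1 z [-0.001  0.001 -1.   ] F [-0.3  0.6 -2.4] w 0.0139 g 40.1 j [ 0.61  0.07 -0.67  1.65  0.04  1.44  1.55]
scene tray 453 [ 0.5099 -0.0501  0.1587] ((0.4987747073173523, -0.03448294475674629), (0.07591503113508224, 0.08474243432283401), 1.043344259262085)
scene stem 110 [ 0.4828 -0.0353  0.2205] ((0.48269161581993103, -0.035287559032440186), (0.009311488829553127, 0.03226281329989433), 5.448888301849365)
scene reel 174 [ 0.5017 -0.032   0.1816] ((0.5018552541732788, -0.028965797275304794), (0.054022304713726044, 0.04585093632340431), 88.91283416748047)
side tray 472 [ 0.4956 -0.0107  0.1582] ((0.49873119592666626, -0.030871976166963577), (0.0704638659954071, 0.08685078471899033), 2.6188313961029053)
side stem 38 [ 0.4812 -0.0189  0.2213] ((0.4825705289840698, -0.03098878636956215), (0.00427520927041769, 0.030513200908899307), 2.5039658546447754)
side reel 143 [ 0.506  -0.0255  0.1791] ((0.5024088621139526, -0.024734675884246826), (0.04413381591439247, 0.052580345422029495), 2.588240146636963)
```

View pics/h1.png

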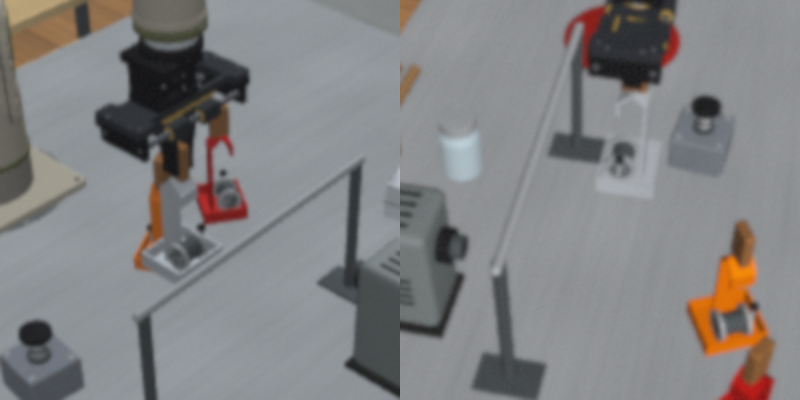

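The picture shows the carrier held upright, in front of the rail with the lip above it and the reel below it. Moving it +x over the rail.

```bash
python3 -m crank '{"steps":[[[0.5,0.02,0],[0,0,0]],[[0.5,0.02,0],[0,0,0]],[[0.5,0.02,0],[0,0,0]],[[0.5,0.02,0],[0,0,0]],[[0.5,0.02,0],[0,0,0]],[[0.5,0.02,0],[0,0,0]],[[0.5,0.02,0],[0,0,0]],[[0.5,0.02,0],[0,0,0]],[[0,0,0],[0,0,0]],[[0,0,0],[0,0,0]]]}'
python3 - <<'E'
from h import *
np.set_printoptions(precision=4,suppress=True)
st()
for n in("scene","side"):
    c=cams.camera(n); P=cloud(c).reshape(-1,3)
    Q=P[(abs(P[:,1]+.03)<.06)&(P[:,0]>.54)&(P[:,0]<.66)]
    for l,z0,z1 in(("tray",.145,.17),("stem",.2,.24)):
        q=Q[(Q[:,2]>z0)&(Q[:,2]<z1)]
        if l=="stem": q=q[q[:,0]<.59]
        if len(q)>5: print(n,l,len(q),np.median(q,0),cv2.minAreaRect(q[:,:2].astype(np.float32)))
    q=P[(P[:,2]>.205)&(P[:,2]<.24)&(abs(P[:,0]-.598)<.02)&(P[:,1]>.05)&(P[:,1]<.19)]
    print("rail",np.polyfit(q[:,1],q[:,0],1),q[:,0].min(),q[:,0].max(),q[:,2].max())
E
```

```text
time: 7.67
ee_pos: [0.5995, -0.0242, 0.2883]
eef_rot: [-0.021, 1.0, 0.001, -0.0]
ft_force: [0.0, 0.4, -2.9]
width: 0.0138
grip_force: 40.0
t 7.67 pos [ 0.5995 -0.0242  0.2883] ycl 92.4 z [-0.001  0.001 -1.   ] F [ 0.   0.4 -2.9] w 0.0138 g 40.0 j [ 0.49  0.32 -0.67  1.4   0.2   1.49  1.44]
scene tray 522 [ 0.6125 -0.0425  0.1574] ((0.5995815992355347, -0.025158926844596863), (0.07584720849990845, 0.08952640742063522), 1.3577899932861328)
scene stem 80 [ 0.583  -0.0285  0.2254] ((0.5826579928398132, -0.02678351104259491), (0.007284864317625761, 0.03191332146525383), 1.376484990119934)
rail [-0.0402  0.5999] 0.5865925202039178 0.6033894980535263 0.23100495815085453
side tray 410 [ 0.5902 -0.0075  0.1587] ((0.598316490650177, -0.025849372148513794), (0.07051555812358856, 0.08433851599693298), 2.72914457321167)
side stem 51 [ 0.5808 -0.019   0.2203] ((0.5819889307022095, -0.02321186289191246), (0.004035193007439375, 0.02632969804108143), 0.23783229291439056)
rail [-0.0395  0.5976] 0.5851547770811563 0.6020297899448072 0.22954034799060274
```

```bash
python3 -m crank '{"steps":[[[0,0,-0.3],[0,0,0]],[[0,0,-0.3],[0,0,0]],[[0,0,-0.3],[0,0,0]],[[0,0,-0.3],[0,0,0]],[[0,0,-0.3],[0,0,0]],[[0,0,-0.2],[0,0,0]],[[0,0,-0.1],[0,0,0]],[[0,0,0],[0,0,0]],[[0,0,0],[0,0,0]]]}'
python3 -c "from h import *;st()"
```

```text
time: 8.52
ee_pos: [0.5996, -0.0255, 0.2437]
eef_rot: [-0.02, 1.0, 0.0, -0.0]
ft_force: [-0.5, -0.0, -3.5]
width: 0.0139
grip_force: 40.0
t 8.52 pos [ 0.5996 -0.0255  0.2437] ycl 92.3 z [-0.  0. -1.] F [-0.5 -0.  -3.5] w 0.0139 g 40.0 j [ 0.49  0.34 -0.67  1.47  0.21  1.4   1.43]
```

```bash
python3 -m crank '{"steps":[[[0,0,-0.08],[0,0,0]],[[0,0,0],[0,0,0]],[[0,0,0],[0,0,0]]]}'|grep -E "pos|force"; python3 -m crank '{"steps":[[[0,0,-0.05],[0,0,0]],[[0,0,0],[0,0,0]],[[0,0,0],[0,0,0]]]}'|grep -E "pos|force"
```

```text
ee_pos: [0.6002, -0.0255, 0.2421]
ft_force: [2.0, -0.1, -0.6]
grip_force: 40.1
ee_pos: [0.6003, -0.0255, 0.2419]
ft_force: [0.6, -1.1, 8.7]
grip_force: 40.1
```

```bash
python3 -m crank '{"steps":[[[0,0,0.05],[0,0,0]],[[0,0,0],[0,0,0]],[[-0.016,0.4,0],[0,0,0]],[[-0.016,0.4,0],[0,0,0]],[[-0.016,0.4,0],[0,0,0]],[[-0.016,0.4,0],[0,0,0]],[[-0.016,0.4,0],[0,0,0]],[[-0.016,0.4,0],[0,0,0]],[[-0.016,0.4,0],[0,0,0]],[[0,0,0],[0,0,0]]]}'|grep -E "pos|force"
python3 -m crank '{"steps":[[[-0.016,0.4,0],[0,0,0]],[[-0.016,0.4,0],[0,0,0]],[[-0.016,0.4,0],[0,0,0]],[[-0.016,0.4,0],[0,0,0]],[[-0.016,0.4,0],[0,0,0]],[[-0.016,0.4,0],[0,0,0]],[[-0.016,0.4,0],[0,0,0]],[[-0.01,0.26,0],[0,0,0]],[[0,0,0],[0,0,0]],[[0,0,0],[0,0,0]]]}'|grep -E "pos|force"
python3 - <<'E'
from h import *
np.set_printoptions(precision=4,suppress=True)
st()
ims=[]
for n in("scene","side"):
    c=cams.camera(n); P=cloud(c).reshape(-1,3); ims.append(c["pixels"])
    for l,x,z in(("tray",(.54,.64),(.097,.12)),("nozzle",(.655,.685),(.1,.15)),("blow",(.69,.84),(.15,.182))):
        q=P[(P[:,1]>.04)&(P[:,1]<.2)&(P[:,2]>z[0])&(P[:,2]<z[1])&(P[:,0]>x[0])&(P[:,0]<x[1])]
        if len(q)>5: print(n,l,len(q),np.median(q,0),cv2.minAreaRect(q[:,:2].astype(np.float32)))
cv2.imwrite("pics/h2.png",np.hstack([cv2.resize(ims[0][110:310,260:460],(400,400)),cv2.resize(ims[1][150:350,190:390],(400,400))]))
E
```

```text
ee_pos: [0.5973, 0.0458, 0.2421]
ft_force: [3.9, 2.7, 1.4]
grip_force: 40.0
ee_pos: [0.5944, 0.1209, 0.242]
ft_force: [5.3, -0.3, 3.2]
grip_force: 40.1
t 10.68 pos [0.5944 0.1209 0.242 ] ycl 92.3 z [ 0.002  0.    -1.   ] F [ 5.3 -0.3  3.2] w 0.0135 g 40.1 j [ 0.29  0.37 -0.72  1.46  0.24  1.41  1.17]
scene tray 462 [0.6054 0.1017 0.1096] ((0.5939928293228149, 0.1374630331993103), (0.07520917803049088, 0.12494735419750214), 0.5076286196708679)
scene nozzle 53 [0.6696 0.1112 0.1342] ((0.6690404415130615, 0.11477964371442795), (0.015461068600416183, 0.03533931449055672), 22.03187370300293)
scene blow 1167 [0.7529 0.1107 0.1757] ((0.7457326650619507, 0.122879758477211), (0.10100658237934113, 0.09330414235591888), 1.4004912376403809)
side tray 421 [0.5774 0.1375 0.1089] ((0.5939838290214539, 0.11970028281211853), (0.07102012634277344, 0.08465714752674103), 2.6413486003875732)
side nozzle 193 [0.6755 0.1322 0.1358] ((0.6734684705734253, 0.12471890449523926), (0.022434508427977562, 0.04398210346698761), 0.4142053723335266)
side blow 1534 [0.7364 0.1407 0.1771] ((0.7417653799057007, 0.12968309223651886), (0.09871529042720795, 0.08997105062007904), 1.8387881517410278)
```

View pics/h2.png

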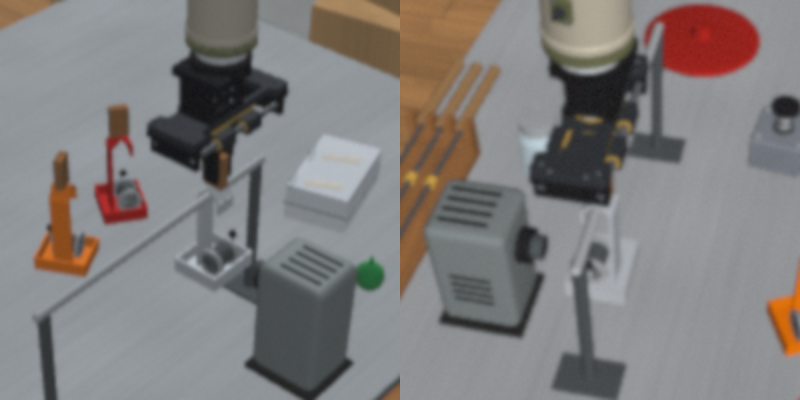

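The picture shows the carrier hanging upright on the rail directly in front of the nozzle: tray y 0.120, wanted about 0.122. I relieve the side force and let go.

```bash
python3 -m crank '{"steps":[[[0.03,0.03,0],[0,0,0]],[[0,0,0],[0,0,0]],[[0,0,0],[0,0,0]]]}' - 5 |grep -E "pos|force"
python3 -m crank '{"steps":[[[0,0,0],[0,0,0]],[[0,0,0],[0,0,0]],[[0,0,0],[0,0,0]],[[0,0,0],[0,0,0]],[[0,0,0],[0,0,0]],[[0,0,0],[0,0,0]],[[0,0,0],[0,0,0]],[[0,0,0],[0,0,0]]]}' 50
python3 - <<'E'
from h import *
np.set_printoptions(precision=4,suppress=True)
st()
for n in("side",):
    c=cams.camera(n); P=cloud(c).reshape(-1,3)
    for l,x,z in(("tray",(.54,.64),(.097,.12)),):
        q=P[(P[:,1]>.04)&(P[:,1]<.19)&(P[:,2]>z[0])&(P[:,2]<z[1])&(P[:,0]>x[0])&(P[:,0]<x[1])]
        print(n,l,len(q),np.median(q,0),cv2.minAreaRect(q[:,:2].astype(np.float32)))
E
```

```text
ee_pos: [0.5944, 0.121, 0.2419]
ft_force: [1.3, -2.0, 6.1]
grip_force: 5.0
time: 11.7
ee_pos: [0.5945, 0.1217, 0.2415]
eef_rot: [-0.02, 1.0, 0.0, -0.0]
ft_force: [0.3, -0.2, 0.5]
width: 0.0491
grip_force: 0.0
t 11.7 pos [0.5945 0.1217 0.2415] ycl 92.3 z [-0.  0. -1.] F [ 0.3 -0.2  0.5] w 0.0491 g 0.0 j [ 0.28  0.37 -0.72  1.45  0.24  1.41  1.16]
side tray 424 [0.5775 0.1374 0.1086] ((0.5944681763648987, 0.12004026770591736), (0.07081925123929977, 0.08424491435289383), 1.7467405796051025)
```

```bash
python3 -m crank '{"steps":[[[0,0,0.3],[0,0,0]],[[0,0,0.5],[0,0,0]],[[0,0,0.7],[0,0,0]],[[0,0,0.7],[0,0,0]],[[0,0,0.7],[0,0,0]],[[0,0,0.6],[0,0,0]],[[0,0,0.4],[0,0,0]],[[0,0,0],[0,0,0]]]}' |grep -E "pos|force"
python3 -m crank '{"steps":[[[-0.5,-0.7,0],[0,0,-0.4]],[[-0.5,-0.9,0],[0,0,-0.4]],[[-0.5,-1,0],[0,0,-0.4]],[[-0.5,-1,0],[0,0,-0.4]],[[-0.5,-1,0],[0,0,-0.4]],[[-0.5,-1,0],[0,0,-0.4]],[[-0.5,-1,0],[0,0,-0.4]],[[-0.5,-1,0],[0,0,-0.4]],[[-0.5,-1,0],[0,0,-0.4]],[[-0.5,-1,0],[0,0,-0.4]]]}' 0 20 |grep -E "pos|force"
python3 -m crank '{"steps":[[[-0.5,-1,-0.8],[0,0,0]],[[-0.5,-1,-0.8],[0,0,0]],[[-0.4,-1,-0.8],[0,0,0]],[[-0.34,-1,-0.8],[0,0,0]],[[0,-0.3,-0.8],[0,0,0]],[[0,0,-0.8],[0,0,0]],[[0,0,-0.8],[0,0,0]],[[0,0,0],[0,0,0]],[[0,0,0],[0,0,0]]]}' |grep -E "pos|force"
python3 - <<'E'
from h import *
np.set_printoptions(precision=4,suppress=True)
st(); ims=[]
for n in("scene","side"):
    c=cams.camera(n); P=cloud(c).reshape(-1,3); ims.append(c["pixels"])
    for l,x,y,z in(("tray",(.54,.64),(.04,.19),(.097,.12)),("nozzle",(.655,.685),(.04,.2),(.1,.15)),("grip",(.55,.64),(.06,.18),(.235,.29)),("plung",(.38,.48),(-.28,-.17),(.094,.11))):
        q=P[(P[:,1]>y[0])&(P[:,1]<y[1])&(P[:,2]>z[0])&(P[:,2]<z[1])&(P[:,0]>x[0])&(P[:,0]<x[1])]
        if len(q)>5: print(n,l,len(q),np.median(q,0),cv2.minAreaRect(q[:,:2].astype(np.float32)))
cv2.imwrite("pics/h3.png",np.hstack([cv2.resize(ims[0][150:350,190:430],(480,400)),cv2.resize(ims[1][150:350,230:390],(320,400))]))
E
```

```text
ee_pos: [0.5952, 0.1222, 0.3422]
ft_force: [-0.5, -0.1, 1.1]
grip_force: 0.0
ee_pos: [0.4685, -0.1195, 0.3387]
ft_force: [1.1, 0.1, 0.7]
grip_force: 0.0
ee_pos: [0.4254, -0.2255, 0.1985]
ft_force: [0.9, 0.1, -0.2]
grip_force: 0.0
t 14.0 pos [ 0.4254 -0.2255  0.1985] ycl 72.3 z [-0.002  0.001 -1.   ] F [ 0.9  0.1 -0.2] w -0.0 g 0.0 j [ 0.81  0.06 -0.42  1.84  0.02  1.25  1.64]
scene tray 439 [0.6092 0.1013 0.1101] ((0.5945032835006714, 0.1169104129076004), (0.07606427371501923, 0.08757806569337845), 0.9353943467140198)
scene nozzle 55 [0.6698 0.1114 0.1347] ((0.6688570380210876, 0.11360010504722595), (0.01586725004017353, 0.03853733465075493), 27.31779670715332)
scene grip 203 [0.5966 0.1134 0.2617] ((0.5928516983985901, 0.1175653487443924), (0.03407891467213631, 0.02205168642103672), 2.442868709564209)
scene plung 167 [ 0.4263 -0.2283  0.0999] ((0.42430025339126587, -0.22710025310516357), (0.040877293795347214, 0.042727403342723846), 51.83922576904297)
side tray 422 [0.5776 0.1381 0.1085] ((0.5948365330696106, 0.11943695694208145), (0.07118624448776245, 0.08406316488981247), 2.2857296466827393)
side nozzle 192 [0.6755 0.1319 0.1363] ((0.6737880110740662, 0.12487975507974625), (0.02218427136540413, 0.04318757355213165), 0.7067030668258667)
side grip 279 [0.5918 0.1251 0.2643] ((0.5933890342712402, 0.11967463791370392), (0.030284255743026733, 0.017447583377361298), 2.249995708465576)
side plung 146 [ 0.4247 -0.2235  0.1002] ((0.424655020236969, -0.22388193011283875), (0.041691504418849945, 0.04231283813714981), 59.31398391723633)
```

View pics/h3.png

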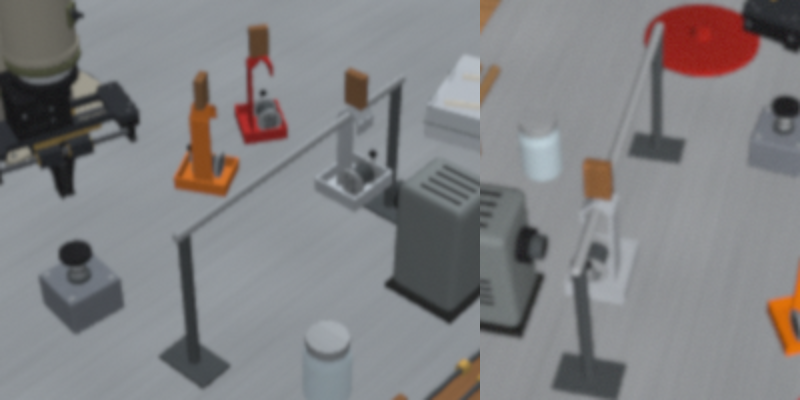

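The carrier hangs free, centred before the nozzle. The fingertips are over the plunger (scene half, at (75,250)), so I lower and press.

```bash
python3 -m crank '{"steps":[[[0,0,-0.7],[0,0,0]],[[0,0,-0.8],[0,0,0]],[[0,0,-0.8],[0,0,0]],[[0,0,-0.6],[0,0,0]],[[0,0,-0.4],[0,0,0]],[[0,0,-0.3],[0,0,0]],[[0,0,-0.1],[0,0,0]],[[0,0,0],[0,0,0]],[[0,0,0],[0,0,0]]]}' |grep -E "pos|force|width"
python3 -m crank '{"steps":[[[0,0,-0.12],[0,0,0]],[[0,0,-0.12],[0,0,0]],[[0,0,-0.12],[0,0,0]],[[0,0,0],[0,0,0]],[[0,0,0],[0,0,0]]]}' |grep -E "pos|force"
python3 -m crank '{"steps":[[[0,0,-0.12],[0,0,0]],[[0,0,-0.12],[0,0,0]],[[0,0,0],[0,0,0]],[[0,0,0],[0,0,0]],[[0,0,0],[0,0,0]]]}' |grep -E "pos|force"
```

```text
ee_pos: [0.4265, -0.2261, 0.1074]
ft_force: [0.2, 0.4, 0.7]
width: 0.0005
grip_force: 0.0
ee_pos: [0.4264, -0.226, 0.0979]
ft_force: [0.1, 0.4, 2.5]
grip_force: 1.6
ee_pos: [0.4264, -0.226, 0.0918]
ft_force: [0.7, -1.0, 5.2]
grip_force: 2.5
```

```bash
python3 -m crank '{"steps":[[[0,0,-0.07],[0,0,0]],[[0,0,0],[0,0,0]],[[0,0,0],[0,0,0]],[[0,0,0],[0,0,0]],[[0,0,0],[0,0,0]],[[0,0,0],[0,0,0]],[[0,0,0],[0,0,0]],[[0,0,0],[0,0,0]]]}' |grep -E "pos|force"
python3 - <<'E'
from h import *
np.set_printoptions(precision=4,suppress=True)
st()
for n in("scene","side"):
    P=cloud(cams.camera(n)).reshape(-1,3)
    for l,x,y,z in(("tray",(.54,.64),(.04,.19),(.097,.12)),("cap",(.40,.45),(-.25,-.20),(.083,.105))):
        q=P[(P[:,1]>y[0])&(P[:,1]<y[1])&(P[:,2]>z[0])&(P[:,2]<z[1])&(P[:,0]>x[0])&(P[:,0]<x[1])]
        if len(q)>5: print(n,l,len(q),np.median(q,0),cv2.minAreaRect(q[:,:2].astype(np.float32)))
E
```

```text
ee_pos: [0.4263, -0.226, 0.0902]
ft_force: [0.9, -0.8, 5.9]
grip_force: 2.7
t 16.35 pos [ 0.4263 -0.226   0.0902] ycl 72.3 z [ 0.001 -0.    -1.   ] F [ 0.9 -0.8  5.9] w -0.0 g 2.7 j [ 0.79  0.17 -0.43  1.96  0.08  1.02  1.59]
scene tray 453 [0.6068 0.1009 0.1094] ((0.5933175683021545, 0.11787945032119751), (0.07923228293657303, 0.08954041451215744), 0.8604167103767395)
scene cap 151 [ 0.4332 -0.2336  0.09  ] ((0.4275074899196625, -0.22838535904884338), (0.04087314382195473, 0.04125554859638214), 50.685943603515625)
side tray 423 [0.5779 0.1362 0.1082] ((0.5946552157402039, 0.11876843869686127), (0.07101856917142868, 0.0836210772395134), 2.0777647495269775)
side cap 85 [ 0.4173 -0.2151  0.0901] ((0.4211980700492859, -0.21854233741760254), (0.04355065897107124, 0.028643477708101273), 38.1914176940918)
```

The cap is at 90 mm with 5.9 N on it, and the carrier is at rest at the nozzle. Handing in.

```bash
python3 -c "from h import *;print(ticket.close_job())"
```

```text
the job is handed in; nothing more can be done
None
```

The job is handed in: by my measurements the carrier hangs released at the nozzle, about 3 mm off centre along the rail, and the fingertips hold the plunger at about 10 mm with 5.9 N; the judge returned no verdict.

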